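# Rack a circuit board in its housing and seal the lid

### The arm

A 7-joint arm with a two-finger parallel gripper is mounted at the origin on the work surface. World frame = base frame: x ahead of the robot, y to its left, z up, the work surface at z = 0. Lengths are in m, angles in rad, forces in N, time in s.
With the tool pointing down it reaches from about 0.4 to 0.75 m from the base axis. Payload 19.5 kg.
Tool frame: the origin (TCP) lies between the finger pads; the fingertips stand 25 mm ahead of it and the grasp point (between the pads) lies 6 mm ahead of it; z points along the fingers, y is the line along which they close (so a half turn about z gives the same grasp; the last joint's range is limited). The gripper opens to 85 mm and grips with 20 to 120 N. Pads are 22 mm wide; open, the fingers measure 114 mm over their backs; the gripper's body (76 mm by 85 mm) begins 54 mm behind the grasp point. The pads swing forward as they close: fully open they stand 13 mm farther back than shut.
Start: joints at [-1.161, 0.707, -0.028, 1.485, 0.022, 0.951, -0.075], TCP at [0.251, 0.517, 0.256] pointing down, gripper open.
Joint ranges: [-2.71, 2.71], [-0.32, 2.16], [-1.57, 1.52], [0, 2.45], [-1.46, 4.6], [0, 2.02], [-2.83, 2.83]. Speed limits (rad/s): [1.89, 1.89, 2.57, 2.57, 3.01, 3.01, 3.01].

### API

Orientations are given as a unit quaternion [x, y, z, w].
In Python, from bench import robot gives the robot as it stands. The module is installed in compiled form; this text tells all that it offers.
- The arm moves only by the shell command python3 -m jog 'ROWS' [FORCE]. ROWS is JSON, a list of rows, each a list of 7 numbers: the shift along the tool's x, y, z in m, then the turn, a rotation vector about the tool's x, y, z in rad, then the finger opening in m, from 0 to 0.0854. In form: [[dx, dy, dz, ax, ay, az, hand], ...]. A call has 1 to 20 rows; each row is the pose to reach, as a shift and turn from the pose commanded when the call began, along the tool's axes at that moment; what a row does not reach only later rows make up. A row lasts 1/12 s, in which the tool goes at most 41.7 mm and 7.16 degrees, less where a joint would pass 70% of its speed; a pose out of reach is approached as far as the arm can. A call with a gripper value outside its range is refused whole. The fingers move at their own pace and stop on an object; FORCE is the grip in N (left out, the last holds). Time passes only in rows, so rows that repeat a pose let the fingers close. It gives the time, the measured TCP pose, the force, the opening and the grip force at its end, in the units of the state.
- robot.state(): the state, without advancing time (a new reading comes with each control period).
- robot.grab_frame(name): name is "scene" or "top" or "wrist"; returns a dict with "pixels" (400x640x3 uint8, blue, green, red), "intrinsics" (3x3 intrinsics, pixels), "cam_to_world" (4x4, takes a point from camera to world coordinates). Camera axes: x right, y up, looking along -z (the intrinsics and any distortion apply to the point x, -y, -z); pixel columns grow to the right and rows downward; lengths in m; the calibration is good to about 2 mm. A picture is of the moment at which its call begins. There is no depth.
- robot.finish_job(): hands the job in; it is judged then, once.
The state is a dict: "clock": time; "joints": joint angles; "joint_velocities": joint speeds; "joint_torque": joint torques, N m; "eef_pos": TCP position; "tool_rot": TCP orientation; "force": force on the tool from outside, world axes, zero at the start; "torque": the same for the moment, N m; "grip_width": finger opening in m; "finger_force": force on a finger pad.
Only numpy, scipy, OpenCV 4.12 (cv2) and the standard library are available. Lean on these libraries where they do the work, as an engineer would, in place of code of your own. Each camera call takes 0.05 s, during which the arm holds its last target. There are 200 camera calls.

### The job

Draw the narrower of the two upright circuit boards out of the stand, lower it (do not drop it) down the card guides of the open housing until it is fully home, then set the deep lid squarely on the housing's raised gasket. Press the lid down corner by corner, one corner after the other, until it sits flat with the gasket squeezed right down at all four corners. Leave the wide board, the jar and the roll of tape where they are.

Things in the scene. Friction and masses are not known exactly. Their poses are not given: they have to be found in the camera images.
- board: the narrower board, upright in one of the stand's grooves: green, 100 mm wide (its y) up to 58 mm, 76 mm above that, 4 mm thick (its x), with an aluminium grip bar across its upper edge (60 mm along y, 12 mm thick along x, 76 to 100 mm above the lower edge); about 150 g. Origin: middle of the lower edge, z up. In the housing either face may face either way.
- wide_board: a like board, but 130 mm wide over its whole height of 84 mm: does not fit the housing; leave it in its groove. Origin: middle of the lower edge, axes as for the narrow board.
- stand: fixed black stand, 110 (x) by 150 mm (y), with two grooves along y at x = -32 and +32 mm, each 5 mm wide, floor 8 mm and rib tops 42 mm above the table. Which board is in which groove varies. Origin: centre of the underside. The stand may be on either side of the housing; the lid lies on the other.
- housing: fixed open-topped aluminium housing, outside 100 (x) by 120 mm (y), 80 mm high, inside 92 by 112 mm, rim flange 116 by 136 mm. Inside floor 6 mm above the table. A black card guide stands in the middle of each of the +y and -y walls. A board fully home stands on the inside floor in the plane x = 0, its grip bar 82 to 106 mm up, above the rim. Origin: centre of the underside, z up.
- guide_mouth (a point): centre of the mouth of the card guides, 66 mm above the housing's underside, axes as the housing. The guides are two facing vertical channels 6 mm wide (x), 103 mm across (y), from the inside floor to 58 mm up; above that the mouth flares to 66 mm up (about 5 mm to each side in x, 4 mm in y).
- lid: loose deep aluminium lid, open below, right way up on the table, about 400 g, 116 (x) by 136 mm (y). Origin: centre of its underside (the lower edge of its tongue). Sealing edge 14 mm, flat top 48 mm above it. Grip rib in the middle of the top: 14 mm thick (x), 70 mm long (y), 48 to 78 mm up. Goes on with its x along the housing's x, either way round.
- lid_top (a point): middle of the lid's flat top, 48 mm above its origin, at the foot of the rib. Corner screw heads, where to press: x = +-50, y = +-60 mm from here. The tongue (86 by 106 mm, 14 mm high) enters the housing with 3 mm to spare each side. Resting on the raised gasket the lid's origin is 74 mm above the housing's underside, pressed right down 69 mm.
- gasket_nl (a joint): squeeze of the black rubber gasket at the housing's near left (-x, +y) corner (x = -52, y = 62 mm in its frame): 0 raised (top 88 mm above the housing's underside), 0.005 m squeezed right down, a hard stop. It yields to about 9 to 10 N straight down over that corner and stays squeezed; the lid's weight, or 20 N in the lid's middle, does not squeeze it.
- gasket_nr (a joint): squeeze of the black rubber gasket at the housing's near right (-x, -y) corner (x = -52, y = -62 mm in its frame): 0 raised (top 88 mm above the housing's underside), 0.005 m squeezed right down, a hard stop. It yields to about 9 to 10 N straight down over that corner and stays squeezed; the lid's weight, or 20 N in the lid's middle, does not squeeze it.
- gasket_fl (a joint): squeeze of the black rubber gasket at the housing's far left (+x, +y) corner (x = 52, y = 62 mm in its frame): 0 raised (top 88 mm above the housing's underside), 0.005 m squeezed right down, a hard stop. It yields to about 9 to 10 N straight down over that corner and stays squeezed; the lid's weight, or 20 N in the lid's middle, does not squeeze it.
- gasket_fr (a joint): squeeze of the black rubber gasket at the housing's far right (+x, -y) corner (x = 52, y = -62 mm in its frame): 0 raised (top 88 mm above the housing's underside), 0.005 m squeezed right down, a hard stop. It yields to about 9 to 10 N straight down over that corner and stays squeezed; the lid's weight, or 20 N in the lid's middle, does not squeeze it.
- jar: small glass screw jar, 52 mm across, 60 mm high, a bystander; origin centre of the underside
- tape: roll of black tape lying flat, 84 mm across, 20 mm high, a bystander; origin centre of the underside

How it is judged:
On the way, in this order (a step that is already met when the one before it is completed fails the run):
1. the narrow board stands fully home in the card guides (x of board in the frame of housing between -0.004 and 0.004 m and y of board in the frame of housing between -0.004 and 0.004 m and z of board in the frame of housing between 0.003 and 0.0085 m and angle between the x axis of board and the x axis of housing, either way round below 0.06 rad and angle between board's own z axis and vertical below 0.06 rad), for 0.2 s.
2. the lid rests squarely on the gasket, its tongue inside the rim (x of lid in the frame of housing between -0.006 and 0.006 m and y of lid in the frame of housing between -0.006 and 0.006 m and angle between the x axis of lid and the x axis of housing, either way round below 0.08 rad and angle between lid's own z axis and vertical below 0.06 rad and z of lid in the frame of housing between 0.066 and 0.078 m), for 0.2 s.
3. a first corner is pressed down (over 2.5 mm) while another is still up (under 1.5 mm) (((value of joint gasket_nl above 0.0025 m and value of joint any of gasket_nr, gasket_fl, gasket_fr below 0.0015 m) or (value of joint gasket_nr above 0.0025 m and value of joint any of gasket_nl, gasket_fl, gasket_fr below 0.0015 m) or (value of joint gasket_fl above 0.0025 m and value of joint any of gasket_nl, gasket_nr, gasket_fr below 0.0015 m) or (value of joint gasket_fr above 0.0025 m and value of joint any of gasket_nl, gasket_nr, gasket_fl below 0.0015 m))), for 0.1 s.
4. three corners are down (over 2.5 mm) while the last is still up (under 1.5 mm) (((value of joint gasket_nl below 0.0015 m and value of joint each of gasket_nr, gasket_fl, gasket_fr above 0.0025 m) or (value of joint gasket_nr below 0.0015 m and value of joint each of gasket_nl, gasket_fl, gasket_fr above 0.0025 m) or (value of joint gasket_fl below 0.0015 m and value of joint each of gasket_nl, gasket_nr, gasket_fr above 0.0025 m) or (value of joint gasket_fr below 0.0015 m and value of joint each of gasket_nl, gasket_nr, gasket_fl above 0.0025 m))), for 0.1 s.
At the end, for the whole second after the job is handed in: Narrow board upright in the guides, lower edge within 2.5 mm of the inside floor, within 4 mm of the middle; lid on within 6 mm, flat within 0.02 rad, under 71.2 mm up; gasket squeezed over 3.5 mm at all four corners; lid and board at rest; wide board within 20 mm of its start (all of step 1 and x of lid in the frame of housing between -0.006 and 0.006 m and y of lid in the frame of housing between -0.006 and 0.006 m and angle between the x axis of lid and the x axis of housing, either way round below 0.08 rad and angle between lid's own z axis and vertical below 0.06 rad and angle between lid's own z axis and vertical below 0.02 rad and z of lid in the frame of housing between 0.066 and 0.0712 m and value of joint each of gasket_nl, gasket_nr, gasket_fl, gasket_fr above 0.0035 m and linear speed of each of lid, board below 0.01 m/s and distance of wide_board from where it was at the start of the episode below 0.02 m); the robot touches nothing.
It fails at once if the board is dropped or rammed down the guides (faster than 0.4 m/s inside the housing) (horizontal distance between board and housing below 0.02 m and z of board in the frame of housing below 0.06 m and linear speed of board above 0.4 m/s).
It fails at once if the wide board is taken out of its groove (distance of wide_board from where it was at the start of the episode above 0.03 m).
It fails at once if the jar is disturbed (moved over 30 mm) (distance of jar from where it was at the start of the episode above 0.03 m).
It fails at once if the tape is disturbed (moved over 30 mm) (distance of tape from where it was at the start of the episode above 0.03 m).
It also fails if it takes over 62 s, if anything falls off the work surface, if the arm or the gripper's body presses on something with over 40 N, if the wrist force passes 120 N, or if a joint passes its speed limit or range.

## Working session

There is one attempt and no reset: what is moved stays moved. The work goes in short steps, Python scripts to look and compute and a shell command to move; the robot and the scene stay as the last step left them, time stands still between calls to the robot, and variables do not carry over. Pictures are saved under pics/ and viewed, at most 14 in all, crops included, and the job is handed in when it is done.

```bash
mkdir -p pics
cat > h.py <<'E'
import numpy as np,cv2
from bench import robot
from scipy.spatial.transform import Rotation as R
def grab(n,save=None):
    f=robot.grab_frame(n); p=np.array(f["pixels"]).astype(np.uint8)
    if save: cv2.imwrite("pics/"+save,p)
    return p,np.array(f["intrinsics"]),np.array(f["cam_to_world"])
def ray(K,T,u,v):
    d=np.array([(u-K[0,2])/K[0,0],-(v-K[1,2])/K[1,1],-1.]); return T[:3,3],T[:3,:3]@d
def onz(K,T,u,v,z):
    o,d=ray(K,T,u,v); return o+d*(z-o[2])/d[2]
def proj(K,T,P):
    c=T[:3,:3].T@(np.array(P)-T[:3,3]); return np.array([K[0,0]*c[0]/-c[2]+K[0,2],K[1,1]*-c[1]/-c[2]+K[1,2]])
def totool(P,s=None):
    s=s or robot.state(); return R.from_quat(s["tool_rot"]).inv().apply(np.array(P)-s["eef_pos"])
E
python3 - <<'E'
from h import *
np.set_printoptions(precision=4,suppress=True)
a,K,T=grab("top","top.png");print(K,T)
a,K,T=grab("scene","scene.png");print(K,T)
s=robot.state();print(s, R.from_quat(s["tool_rot"]).as_matrix())
E
```

```text
[[390.3574   0.     322.0139]
 [  0.     390.3574 201.6275]
 [  0.       0.       1.    ]] [[ 0.0271  0.993  -0.1153  0.4941]
 [-0.9996  0.0267 -0.0054 -0.0055]
 [-0.0023  0.1154  0.9933  0.9244]
 [ 0.      0.      0.      1.    ]]
[[441.0902   0.     322.4193]
 [  0.     441.0902 194.1991]
 [  0.       0.       1.    ]] [[ 0.6656 -0.5451  0.5097  1.0711]
 [ 0.7463  0.4863 -0.4545 -0.4355]
 [-0.0001  0.6829  0.7305  0.7589]
 [ 0.      0.      0.      1.    ]]
{'clock': 0.1, 'joints': array([-1.1607,  0.707 , -0.0276,  1.4849,  0.022 ,  0.9509, -0.0755]), 'joint_velocities': array([-0.0009, -0.0011,  0.0025,  0.0017, -0.0005, -0.0015, -0.0008]), 'joint_torque': array([  0.0009, -88.4275,   1.2361, -23.6451,   0.017 ,   0.005 ,
         0.    ]), 'eef_pos': array([0.251 , 0.5171, 0.2559]), 'tool_rot': array([ 0.224 ,  0.9746, -0.0005, -0.0001]), 'force': array([ 0.3111, -0.0081,  0.7604]), 'torque': array([ 0.037 ,  0.0077, -0.0127]), 'finger_force': 0.0, 'grip_width': 0.08547819285772261} [[-0.8997  0.4366 -0.0004]
 [ 0.4366  0.8997 -0.0009]
 [-0.     -0.0009 -1.    ]]
```

View pics/top.png

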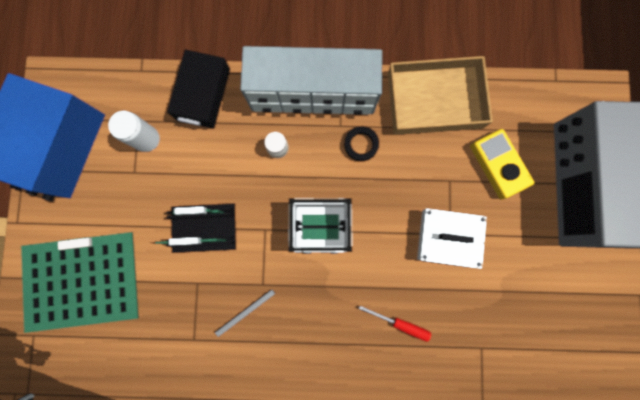

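View pics/scene.png

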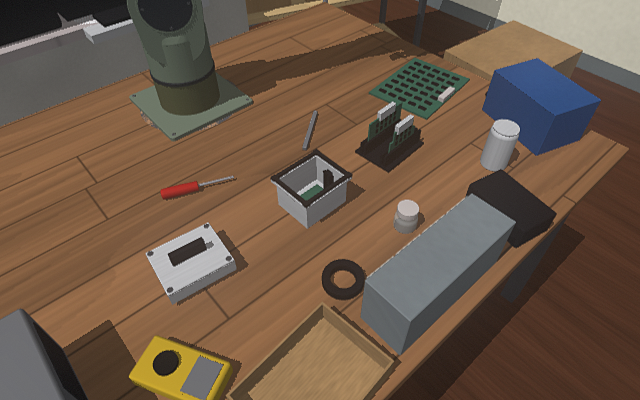

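Run:
```python
from h import *
a=cv2.imread("pics/top.png");b=cv2.imread("pics/scene.png")
c=cv2.resize(a[180:280,140:270],None,fx=4,fy=4,interpolation=2)
d=cv2.resize(b[85:180,345:435],None,fx=4,fy=4,interpolation=2)
o=np.zeros((400,c.shape[1]+d.shape[1],3),np.uint8);o[:c.shape[0],:c.shape[1]]=c;o[:d.shape[0],c.shape[1]:]=d
o=o[:, :]
o=cv2.resize(o,(800,int(400*800/o.shape[1])));cv2.imwrite("pics/crop1.png",o)
```

```text
(no output)
```

View pics/crop1.png

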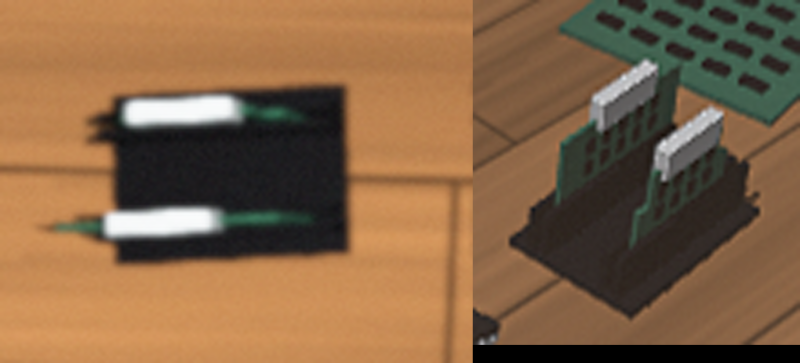

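```bash
cat > m.py <<'E'
from h import *
np.set_printoptions(precision=4,suppress=True)
def rect(mask,K,T,z,off=(0,0),n=1):
    cs,_=cv2.findContours(mask.astype(np.uint8),cv2.RETR_EXTERNAL,cv2.CHAIN_APPROX_NONE)
    for c in sorted(cs,key=cv2.contourArea)[::-1][:n]:
        w=np.array([onz(K,T,u+off[0],v+off[1],z)[:2] for u,v in c[:,0]]).astype(np.float32)
        (cx,cy),(l1,l2),an=cv2.minAreaRect(w*1000)
        print("c",round(cx,1),round(cy,1),"size",round(l1,1),round(l2,1),"ang",round(an,2))
E
python3 - <<'E'
from m import *
a,K,T=grab("top")
mn,mx=a.min(2).astype(int),a.max(2).astype(int)
def roi(u0,u1,v0,v1): return a[v0:v1,u0:u1].astype(int),(u0,v0)
def white(r,t=150): return r.min(2)>t
r,o=roi(160,240,200,255);print("bars z=.108/.108");rect(white(r),K,T,.108,o,2)
r,o=roi(410,500,200,275);
print("lid");rect(cv2.morphologyEx((white(r,140)).astype(np.uint8),cv2.MORPH_CLOSE,np.ones((9,9))),K,T,.048,o,1)
r,o=roi(280,362,190,262);print("housing z=.088");rect(r.max(2)<75,K,T,.088,o,2)
r,o=roi(160,245,195,260);print("stand");rect(cv2.morphologyEx((r.max(2)<70).astype(np.uint8),cv2.MORPH_OPEN,np.ones((3,3))),K,T,.0,o,2)
# check camera projection of fingertip? joints
r,o=roi(255,295,125,165);print("jar");rect(white(r),K,T,.06,o)
E
```

```text
bars z=.108/.108
c 499.6 284.2 size 14.5 62.8 ang 1.55
c 564.7 277.0 size 14.8 65.4 ang 1.54
lid
c 522.4 -296.2 size 141.1 119.8 ang 83.7
housing z=.088
c 542.1 3.7 size 109.3 132.7 ang 1.54
c 527.8 80.9 size 0.0 12.8 ang 1.55
stand
c 531.2 283.8 size 106.8 156.2 ang 5.14
jar
c 729.0 107.4 size 49.1 50.0 ang 2.15
```

```bash
python3 -m jog '[[-0.387,-0.079,0,0,0,1.11,0.04],[-0.387,-0.079,0,0,0,1.11,0.04],[-0.387,-0.079,0,0,0,1.11,0.04],[-0.387,-0.079,0,0,0,1.11,0.04],[-0.387,-0.079,0,0,0,1.11,0.04],[-0.387,-0.079,0,0,0,1.11,0.04],[-0.387,-0.079,0,0,0,1.11,0.04],[-0.387,-0.079,0,0,0,1.11,0.04],[-0.387,-0.079,0,0,0,1.11,0.04],[-0.387,-0.079,0,0,0,1.11,0.04],[-0.387,-0.079,0,0,0,1.11,0.04],[-0.387,-0.079,0,0,0,1.11,0.04],[-0.387,-0.079,0,0,0,1.11,0.04],[-0.387,-0.079,0,0,0,1.11,0.04]]' 40
python3 - <<'E'
from m import *
a,K,T=grab("wrist","w1.png");s=robot.state();print(s["clock"],s["joints"],K,T);print(R.from_quat(s["tool_rot"]).as_matrix())
E
```

```text
clock: 1.32
eef_pos: [0.5639, 0.2783, 0.2563]
tool_rot: [0.703, 0.711, -0.0, -0.0]
force: [-0.4, -1.0, -0.6]
grip_width: 0.0399
finger_force: 0.0
1.3667 [-0.6145  0.8101  0.243   1.2699 -0.1989  1.085  -0.3407] [[359.7085   0.     314.6578]
 [  0.     359.7085 208.4041]
 [  0.       0.       1.    ]] [[ 0.9999 -0.0117 -0.0022  0.5626]
 [ 0.0118  0.95    0.312   0.3582]
 [-0.0015 -0.312   0.9501  0.3743]
 [ 0.      0.      0.      1.    ]]
[[-0.0107  0.9999 -0.0004]
 [ 0.9999  0.0107  0.0004]
 [ 0.0004 -0.0003 -1.    ]]
```

View pics/w1.png

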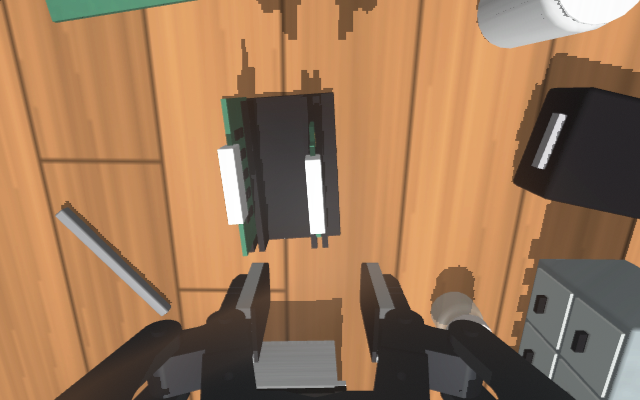

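Run:
```python
from m import *
a,K,T=grab("wrist")
r=a[140:250,295:335].astype(int)
rect(r.min(2)>170,K,T,.108,(295,140),1)
r=a[130:235,210:247].astype(int)
rect(r.min(2)>170,K,T,.108,(210,130),1)
s=robot.state();print(s["eef_pos"])
```

```text
c 563.2 279.5 size 11.8 59.8 ang 4.52
c 498.4 286.8 size 11.9 59.8 ang 4.49
[0.5641 0.2781 0.2564]
```

```bash
python3 -m jog '[[0.0014,-0.001,0,0,0,-0.068,0.04],[0.0014,-0.001,0.04,0,0,-0.068,0.04],[0.0014,-0.001,0.08,0,0,-0.068,0.04],[0.0014,-0.001,0.11,0,0,-0.068,0.04],[0.0014,-0.001,0.13,0,0,-0.068,0.04],[0.0014,-0.001,0.145,0,0,-0.068,0.04],[0.0014,-0.001,0.151,0,0,-0.068,0.04],[0.0014,-0.001,0.151,0,0,-0.068,0.04],[0.0014,-0.001,0.151,0,0,-0.068,0.0],[0.0014,-0.001,0.151,0,0,-0.068,0.0],[0.0014,-0.001,0.151,0,0,-0.068,0.0],[0.0014,-0.001,0.151,0,0,-0.068,0.0],[0.0014,-0.001,0.151,0,0,-0.068,0.0]]' 40
```

```text
clock: 2.5
eef_pos: [0.5641, 0.279, 0.1066]
tool_rot: [0.679, 0.734, 0.001, 0.0]
force: [-1.1, 0.2, 9.4]
grip_width: 0.0118
finger_force: 40.4
```

```bash
python3 -m jog '[[0,0,-0.01,0,0,0,0],[0,0,-0.025,0,0,0,0],[0,0,-0.05,0,0,0,0],[0,0,-0.08,0,0,0,0],[0,0,-0.11,0,0,0,0],[0,0,-0.13,0,0,0,0],[0,0,-0.13,0,0,0,0],[0,0,-0.13,0,0,0,0]]' 60
python3 - <<'E'
from m import *
a,K,T=grab("wrist","w2.png");b,_,_=grab("top","top2.png");s=robot.state();print(s["eef_pos"],s["force"],s["torque"],s["finger_force"])
o=np.zeros((400,800,3),np.uint8)
o[:400,:400]=a[:,120:520]; o[:400,400:]=cv2.resize(b[180:280,260:360],None,fx=4,fy=4,interpolation=2)
cv2.imwrite("pics/c2.png",o)
E
```

```text
clock: 3.17
eef_pos: [0.5638, 0.2787, 0.2368]
tool_rot: [0.679, 0.734, 0.001, 0.0]
force: [-0.4, 0.1, -2.8]
grip_width: 0.0107
finger_force: 59.2
[0.5633 0.2785 0.2349] [-0.102   0.9919 -1.3874] [ 0.0635 -0.0504  0.0055] 59.207391142845154
```

View pics/c2.png

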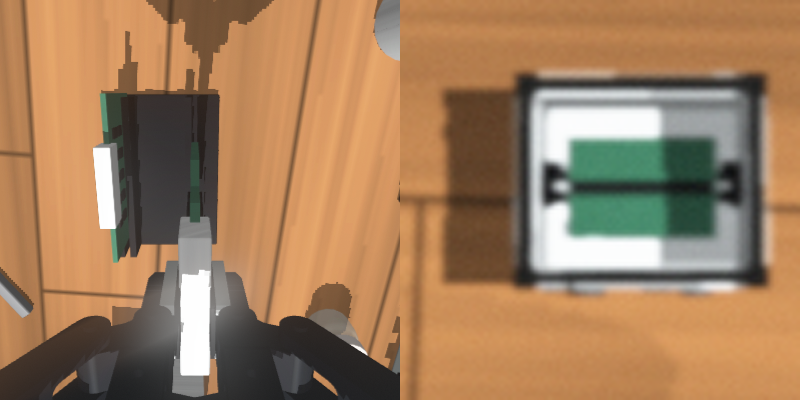

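```bash
python3 -m jog '[[-0.02,-0.003,-0.01,0,0,0.01,0],[-0.05,-0.007,-0.01,0,0,0.02,0],[-0.085,-0.012,-0.01,0,0,0.03,0],[-0.12,-0.018,-0.01,0,0,0.05,0],[-0.155,-0.023,-0.01,0,0,0.05,0],[-0.19,-0.028,-0.01,0,0,0.05,0],[-0.225,-0.033,-0.01,0,0,0.05,0],[-0.26,-0.038,-0.01,0,0,0.05,0],[-0.29,-0.042,-0.01,0,0,0.05,0],[-0.308,-0.045,-0.01,0,0,0.05,0],[-0.312,-0.046,-0.01,0,0,0.05,0],[-0.312,-0.046,-0.01,0,0,0.05,0],[-0.312,-0.046,-0.01,0,0,0.05,0]]'
python3 - <<'E'
from m import *
a,K,T=grab("wrist","w3.png");s=robot.state();print(s["eef_pos"],s["force"],s["finger_force"]);print(R.from_quat(s["tool_rot"]).as_matrix())
E
```

```text
clock: 4.35
eef_pos: [0.5417, -0.0351, 0.2448]
tool_rot: [0.697, 0.717, -0.0, -0.001]
force: [-0.1, 0.7, -1.5]
grip_width: 0.0111
finger_force: 59.2
[ 0.5418 -0.0347  0.2449] [ 0.3633 -0.7623 -1.3609] 59.17981803417206
[[-0.0284  0.9996 -0.0007]
 [ 0.9996  0.0284  0.0006]
 [ 0.0006 -0.0007 -1.    ]]
```

View pics/w3.png

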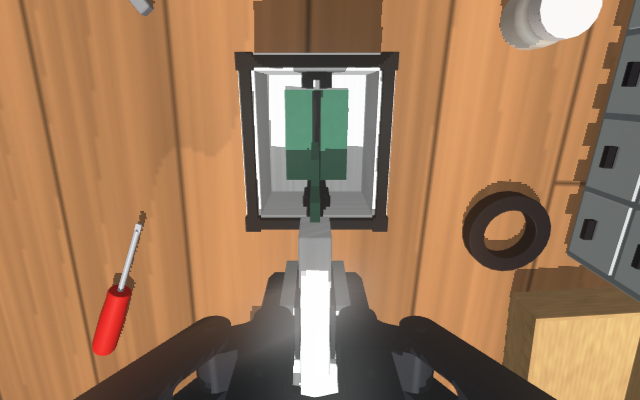

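Run:
```python
from m import *
a,K,T=grab("wrist")
d=(a[40:245,225:410].max(2)<62).astype(np.uint8)
q=d.copy(); q[170:,70:115]=0
rect(cv2.morphologyEx(q,cv2.MORPH_OPEN,np.ones((3,3))),K,T,.088,(225,40),3)
for z in (.08,.088):
  P=[onz(K,T,u,v,z)[:2]*1000 for u,v in((235,52),(398,52),(387,231),(246,231))];P=np.array(P)
  print(z,P.round(1).tolist(),P.mean(0),[np.linalg.norm(P[i]-P[i-1]).round(1) for i in range(4)])
```

```text
c 544.2 64.9 size 98.3 9.0 ang 2.93
c 583.2 -49.2 size 43.5 22.3 ang 43.0
c 539.4 52.2 size 20.2 9.5 ang 1.68
0.08 [[480.1, 69.8], [598.1, 73.2], [603.0, -66.0], [483.9, -69.6]] [541.304    1.8733] [np.float64(139.4), np.float64(118.1), np.float64(139.3), np.float64(119.2)]
0.088 [[481.8, 69.1], [596.5, 72.4], [601.2, -62.8], [485.5, -66.3]] [541.2418   3.0961] [np.float64(135.4), np.float64(114.7), np.float64(135.3), np.float64(115.8)]
```

```bash
python3 -m jog '[[0.02,0,0,0,0,0,0],[0.0377,0.0006,0,0,0,0,0],[0.0377,0.0006,0,0,0,0,0],[0.0377,0.0006,0,0,0,0,0],[0.0377,0.0006,0.015,0,0,0,0],[0.0377,0.0006,0.03,0,0,0,0],[0.0377,0.0006,0.045,0,0,0,0],[0.0377,0.0006,0.06,0,0,0,0],[0.0377,0.0006,0.07,0,0,0,0],[0.0377,0.0006,0.07,0,0,0,0],[0.0377,0.0006,0.07,0,0,0,0]]'
python3 - <<'E'
from m import *
a,K,T=grab("wrist","w4.png");s=robot.state();print(s["eef_pos"],s["force"],s["torque"],s["finger_force"])
b,_,_=grab("scene"); b=cv2.resize(b[130:240,260:370],(400,400),interpolation=2)
cv2.imwrite("pics/c4.png",np.hstack([a[:,120:520],b]))
E
```

```text
clock: 5.37
eef_pos: [0.5414, 0.0015, 0.1753]
tool_rot: [0.698, 0.717, -0.0, -0.0]
force: [-0.1, 0.4, -1.3]
grip_width: 0.0108
finger_force: 59.0
[0.5416 0.0016 0.1758] [-0.6742  0.5575 -1.436 ] [-0.0019  0.0077  0.0096] 59.04119074344635
```

View pics/c4.png

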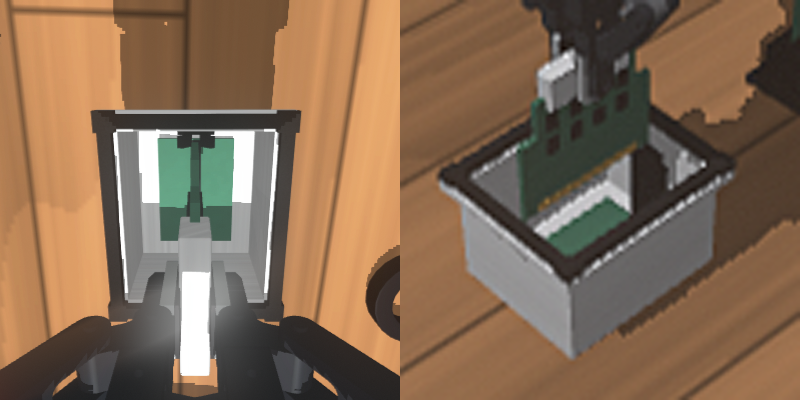

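```bash
python3 -m jog '[[0.001,0,0.005,0,0,0,0],[0.001,0,0.01,0,0,0,0],[0.001,0,0.015,0,0,0,0],[0.001,0,0.02,0,0,0,0],[0.001,0,0.025,0,0,0,0],[0.001,0,0.03,0,0,0,0],[0.001,0,0.035,0,0,0,0],[0.001,0,0.035,0,0,0,0]]'
```

```text
clock: 6.13
eef_pos: [0.541, 0.0027, 0.1393]
tool_rot: [0.698, 0.717, -0.0, -0.0]
force: [-0.7, 0.3, -1.8]
grip_width: 0.0113
finger_force: 59.1
```

Entering freely (board bottom ≈ 41 mm). Continue.

```bash
python3 -m jog '[[0,0,0.006,0,0,0,0],[0,0,0.012,0,0,0,0],[0,0,0.018,0,0,0,0],[0,0,0.024,0,0,0,0],[0,0,0.029,0,0,0,0],[0,0,0.032,0,0,0,0],[0,0,0.034,0,0,0,0],[0,0,0.035,0,0,0,0],[0,0,0.035,0,0,0,0],[0,0,0.035,0,0,0,0]]'
```

```text
clock: 6.97
eef_pos: [0.5414, 0.0027, 0.1055]
tool_rot: [0.698, 0.717, 0.0, 0.0]
force: [-0.0, 0.1, -1.8]
grip_width: 0.011
finger_force: 59.1
```

```bash
python3 -m jog '[[0,0,0.001,0,0,0,0],[0,0,0.001,0,0,0,0],[0,0,0.002,0,0,0,0],[0,0,0.002,0,0,0,0]]'; python3 -m jog '[[0,0,0.001,0,0,0,0],[0,0,0.001,0,0,0,0]]'
```

```text
clock: 7.3
eef_pos: [0.5419, 0.0027, 0.1046]
tool_rot: [0.698, 0.717, 0.001, 0.001]
force: [-3.1, 0.5, 24.6]
grip_width: 0.0111
finger_force: 63.1
clock: 7.47
eef_pos: [0.5422, 0.0027, 0.1045]
tool_rot: [0.698, 0.717, 0.001, 0.001]
force: [-6.9, 1.6, 45.1]
grip_width: 0.011
finger_force: 66.2
```

```bash
python3 -m jog '[[0,0,-0.002,0,0,0,0],[0,0,-0.003,0,0,0,0],[0,0,-0.003,0,0,0,0],[0,0,-0.003,0,0,0,0.035],[0,0,-0.003,0,0,0,0.035],[0,0,-0.003,0,0,0,0.035],[0,0,-0.003,0,0,0,0.035],[0,0,-0.02,0,0,0,0.035],[0,0,-0.05,0,0,0,0.035],[0,0,-0.085,0,0,0,0.035],[0,0,-0.12,0,0,0,0.035],[0,0,-0.15,0,0,0,0.035],[0,0,-0.15,0,0,0,0.035]]'
python3 - <<'E'
from m import *
a,K,T=grab("wrist","w5.png");s=robot.state();print(s["eef_pos"],s["force"]);print(R.from_quat(s["tool_rot"]).as_matrix())
r=a[120:260,290:345].astype(int)
rect(r.min(2)>170,K,T,.106,(290,120),2)
E
```

```text
clock: 8.55
eef_pos: [0.5428, 0.0025, 0.2574]
tool_rot: [0.698, 0.716, 0.003, 0.003]
force: [0.6, -0.2, 1.6]
grip_width: 0.0353
finger_force: 0.0
[0.5422 0.0027 0.2547] [ 0.6556  0.1174 -1.6355]
[[-0.027   0.9996  0.0043]
 [ 0.9996  0.027   0.0002]
 [ 0.      0.0043 -1.    ]]
c 540.3 3.4 size 11.3 59.2 ang 1.54
c 544.4 39.7 size 39.5 45.2 ang 3.06
```

View pics/w5.png

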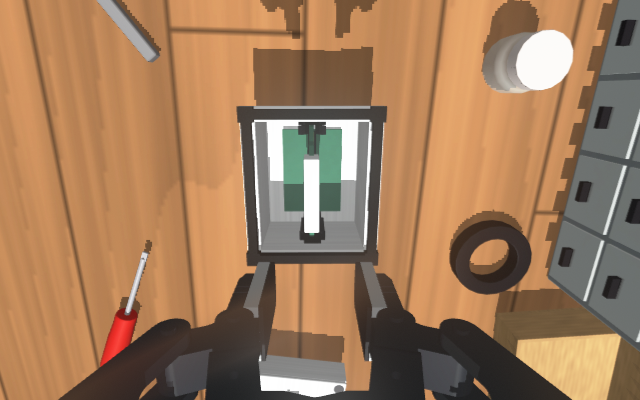

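```bash
python3 -m jog '[[-0.03,-0.003,0,0,0,0.03,0.05],[-0.07,-0.007,0,0,0,0.07,0.05],[-0.11,-0.01,0,0,0,0.1,0.05],[-0.15,-0.014,0,0.004,0,0.137,0.05],[-0.19,-0.018,0,0.004,0,0.137,0.05],[-0.23,-0.022,0,0.004,0,0.137,0.05],[-0.27,-0.025,0,0.004,0,0.137,0.05],[-0.29,-0.027,0,0.004,0,0.137,0.05],[-0.298,-0.028,0,0.004,0,0.137,0.05],[-0.298,-0.028,0,0.004,0,0.137,0.05],[-0.298,-0.028,0,0.004,0,0.137,0.05],[-0.298,-0.028,0,0.004,0,0.137,0.05]]'
python3 - <<'E'
from m import *
a,K,T=grab("wrist","w6.png");s=robot.state();print(s["eef_pos"],s["force"],s["joints"]);print(R.from_quat(s["tool_rot"]).as_matrix(),T)
E
```

```text
clock: 9.6
eef_pos: [0.5219, -0.2941, 0.2521]
tool_rot: [0.744, 0.668, -0.001, -0.002]
force: [0.5, -0.6, -0.7]
grip_width: 0.0499
finger_force: 0.0
[ 0.522  -0.2942  0.2522] [-0.104  -0.286  -1.0681] [ 0.3739  0.7603  0.1811  1.3952 -0.1463  1.0032  0.4774]
[[ 0.1077  0.9942 -0.004 ]
 [ 0.9942 -0.1077  0.0008]
 [ 0.0004 -0.0041 -1.    ]] [[ 0.9943  0.0999  0.0381  0.5305]
 [-0.1068  0.9449  0.3096 -0.2148]
 [-0.0051 -0.3119  0.9501  0.37  ]
 [ 0.      0.      0.      1.    ]]
```

View pics/w6.png

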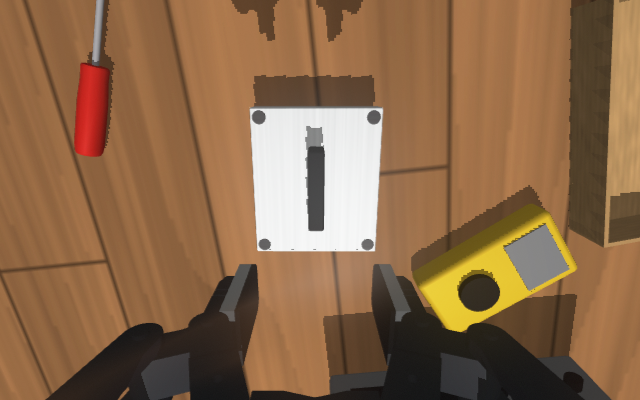

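Run:
```python
from m import *
a=cv2.imread("pics/w6.png");_,K,T=grab("wrist")
r=a[140:240,300:335].astype(int)
rect(r.max(2)<110,K,T,.078,(300,140),1)
P=[]
for u,v in((259,117),(374,117),(367,244),(264,244)):
    q=a[v-10:v+11,u-10:u+11].max(2)<130; m=cv2.moments(q.astype(np.uint8),True)
    P.append(onz(K,T,u-10+m["m10"]/m["m00"],v-10+m["m01"]/m["m00"],.049)[:2]*1000)
P=np.array(P);print(P,P.mean(0),[np.linalg.norm(P[i]-P[i-1]) for i in range(4)])
d=P[1]-P[0]+P[2]-P[3];print("yaw",np.degrees(np.arctan2(d[1],d[0])))
d=P[0]-P[3]+P[1]-P[2];print("yaw y",np.degrees(np.arctan2(-d[0],d[1])))
b=cv2.imread("pics/w5.png")
# housing from w5: camera pose = rerun from state log: approximate by T shift not available
print(robot.state()["clock"])
```

```text
c 521.1 -293.6 size 73.0 13.9 ang 83.55
[[ 478.2956 -230.2874]
 [ 577.3396 -240.8442]
 [ 564.4463 -361.0935]
 [ 465.0411 -350.5293]] [ 521.2807 -295.6886] [np.float64(120.97024163222355), np.float64(99.60505628628177), np.float64(120.93852753893303), np.float64(99.9649920637013)]
yaw -6.0751370776603215
yaw y -6.205179748618119
9.7
```

```bash
python3 -m jog '[[-0.0014,-0.0006,0.03,-0.004,0,0,0.05],[-0.0014,-0.0006,0.07,-0.004,0,0,0.05],[-0.0014,-0.0006,0.11,-0.004,0,0,0.05],[-0.0014,-0.0006,0.14,-0.004,0,0,0.05],[-0.0014,-0.0006,0.16,-0.004,0,0,0.05],[-0.0014,-0.0006,0.172,-0.004,0,0,0.05],[-0.0014,-0.0006,0.175,-0.004,0,0,0.05],[-0.0014,-0.0006,0.175,-0.004,0,0,0.05],[-0.0014,-0.0006,0.175,-0.004,0,0,0.0],[-0.0014,-0.0006,0.175,-0.004,0,0,0.0],[-0.0014,-0.0006,0.175,-0.004,0,0,0.0],[-0.0014,-0.0006,0.175,-0.004,0,0,0.0],[-0.0014,-0.0006,0.175,-0.004,0,0,0.0],[-0.0014,-0.0006,0.175,-0.004,0,0,0.0]]' 90
```

```text
clock: 10.87
eef_pos: [0.5205, -0.2974, 0.0785]
tool_rot: [0.745, 0.667, 0.0, 0.001]
force: [0.1, 1.5, 9.9]
grip_width: 0.0126
finger_force: 87.8
```

```bash
python3 -m jog '[[0,0,-0.01,0,0,0,0],[0,0,-0.03,0,0,0,0],[0,0,-0.06,0,0,0,0],[0,0,-0.09,0,0,0,0],[0,0,-0.12,0,0,0,0],[0,0,-0.14,0,0,0,0],[0,0,-0.14,0,0,0,0],[0,0,-0.14,0,0,0,0],[0,0,-0.14,0,0,0,0]]'
cat > lid.py <<'E'
from m import *
a,K,T=grab("wrist","wl.png");s=robot.state();Rm=R.from_quat(s["tool_rot"]).as_matrix();print(s["eef_pos"],s["force"],s["torque"],s["finger_force"]);print(Rm)
z=s["eef_pos"][2]-.0785+.049
t=np.array(s["eef_pos"])
for sx in(-50,50):
  for sy in(60,-60):
    p=proj(K,T,t+Rm@np.array([sy/1e3,sx/1e3,0])+[0,0,z-t[2]])
    u,v=p.round().astype(int)
    if not(20<u<620 and 20<v<380): print("out",p);continue
    w=a[v-18:v+19,u-18:u+19].max(2)<130; n,l,st,c=cv2.connectedComponentsWithStats(w.astype(np.uint8))
    for i in range(1,n):
        if 60<st[i,4]<600:
            q=onz(K,T,u-18+c[i][0],v-18+c[i][1],z); print(sx,sy,st[i,4],"world",q[:2]*1000,"tool",(Rm.T@(q-t))[:2]*1000)
E
python3 lid.py
```

```text
clock: 11.62
eef_pos: [0.5196, -0.2968, 0.2165]
tool_rot: [0.745, 0.667, -0.0, -0.001]
force: [0.1, -0.2, -4.2]
grip_width: 0.012
finger_force: 88.7
[ 0.5195 -0.2969  0.2162] [ 0.3444  0.8941 -4.0832] [-0.007  -0.     -0.0403] 88.65774035453796
[[ 0.1098  0.994  -0.0017]
 [ 0.994  -0.1098  0.0006]
 [ 0.0004 -0.0018 -1.    ]]
```

View pics/wl.png

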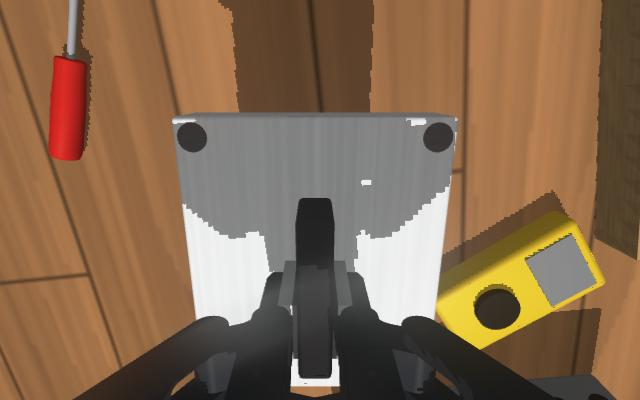

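```bash
sed -i 's/<600/<1500/; s/-18/-26/g; s/+19/+27/g' lid.py; python3 lid.py
```

```text
[ 0.5195 -0.2969  0.2162] [ 0.177  -1.1989 -3.3824] [-0.016  -0.0097 -0.0126] 88.65828037261963
[[ 0.1098  0.994  -0.0019]
 [ 0.994  -0.1098  0.0006]
 [ 0.0004 -0.0019 -1.    ]]
-50 60 189 world [ 480.885  -222.4387] tool [ 69.7576 -46.5443]
-50 60 830 world [ 475.6021 -229.9698] tool [ 61.692  -50.9684]
50 60 1171 world [ 574.8581 -241.488 ] tool [61.141 48.952]
50 60 190 world [ 585.6163 -244.7568] tool [59.0731 60.004 ]
```

```bash
python3 -m jog '[[0.015,-0.001,-0.01,0,0,-0.02,0],[0.04,-0.002,-0.01,0,0,-0.04,0],[0.075,-0.003,-0.01,0,0,-0.06,0],[0.11,-0.004,-0.01,0,0,-0.08,0],[0.145,-0.005,-0.01,0,0,-0.1,0],[0.18,-0.006,-0.01,0,0,-0.12,0],[0.215,-0.008,-0.01,0,0,-0.139,0],[0.245,-0.009,-0.01,0,0,-0.139,0],[0.27,-0.01,-0.01,0,0,-0.139,0],[0.288,-0.0106,-0.01,0,0,-0.139,0],[0.297,-0.0106,-0.01,0,0,-0.139,0],[0.299,-0.0106,-0.01,0,0,-0.139,0],[0.299,-0.0106,-0.01,0,0,-0.139,0],[0.299,-0.0106,-0.01,0,0,-0.139,0]]'; python3 lid.py
```

```text
clock: 12.88
eef_pos: [0.5421, -0.0001, 0.2271]
tool_rot: [0.697, 0.717, -0.001, 0.0]
force: [-0.1, 0.5, -3.4]
grip_width: 0.0124
finger_force: 88.5
[ 0.5422 -0.0002  0.2272] [-0.0174 -0.4347 -4.1065] [-0.0186 -0.0201 -0.0282] 88.5315728187561
[[-0.0274  0.9996 -0.0002]
 [ 0.9996  0.0274 -0.001 ]
 [-0.001  -0.0002 -1.    ]]
-50 60 283 world [480.8081  56.9021] tool [ 58.7755 -59.7689]
-50 60 984 world [489.7351  61.2879] tool [ 62.915  -50.7252]
50 60 1063 world [589.4872  62.6195] tool [61.5131 49.026 ]
```

```bash
python3 -m jog '[[0.0016,0,0.01,0,0,0,0],[0.0016,0,0.025,0,0,0,0],[0.0016,0,0.038,0,0,0,0],[0.0016,0,0.05,0,0,0,0],[0.0016,0,0.056,0,0,0,0],[0.0016,0,0.061,0,0,0,0],[0.0016,0,0.066,0,0,0,0],[0.0016,0,0.07,0,0,0,0],[0.0016,0,0.072,0,0,0,0],[0.0016,0,0.072,0,0,0,0]]'
```

```text
clock: 13.77
eef_pos: [0.5422, 0.0027, 0.1551]
tool_rot: [0.697, 0.717, -0.0, 0.0]
force: [-0.0, -0.6, -3.9]
grip_width: 0.0122
finger_force: 88.4
```

```bash
python3 -m jog '[[0,0,0.001,0,0,0,0],[0,0,0.0015,0,0,0,0],[0,0,0.002,0,0,0,0],[0,0,0.002,0,0,0,0]]'
```

```text
clock: 14.1
eef_pos: [0.5422, 0.0027, 0.1533]
tool_rot: [0.697, 0.717, -0.0, 0.0]
force: [0.1, 0.7, -4.5]
grip_width: 0.0123
finger_force: 88.4
```

```bash
python3 -m jog '[[-0.001,0,0,0,0,0,0],[-0.001,0,0.001,0,0,0,0],[-0.001,0,0.001,0,0,0,0],[-0.001,0,0.0015,0,0,0,0],[-0.001,0,0.0015,0,0,0,0]]'
```

```text
clock: 14.52
eef_pos: [0.5424, 0.0015, 0.1525]
tool_rot: [0.697, 0.717, 0.0, 0.0]
force: [-3.8, -0.8, 14.1]
grip_width: 0.0126
finger_force: 91.2
```

```bash
python3 -m jog '[[0,0,-0.001,0,0,0,0],[0,0,-0.001,0,0,0,0],[0,0,-0.001,0,0,0,0.04],[0,0,-0.001,0,0,0,0.04],[0,0,-0.001,0,0,0,0.04],[0,0,-0.001,0,0,0,0.04],[0,0,-0.02,0,0,0,0.04],[0,0,-0.05,0,0,0,0.04],[0,0,-0.09,0,0,0,0.04],[0,0,-0.12,0,0,0,0],[0,0,-0.12,0,0,0,0],[0,0,-0.12,0,0,0,0],[0,0,-0.12,0,0,0,0]]'
python3 - <<'E'
from m import *
a,K,T=grab("wrist","w7.png");s=robot.state();print(s["eef_pos"],s["force"]);print(R.from_quat(s["tool_rot"]).as_matrix())
np.savez("w7.npz",K=K,T=T)
E
```

```text
clock: 15.6
eef_pos: [0.542, 0.0019, 0.2712]
tool_rot: [0.697, 0.717, -0.0, -0.0]
force: [-1.1, -0.7, -0.3]
grip_width: -0.0
finger_force: 0.0
[0.5419 0.0018 0.2709] [-0.0487  0.806  -0.8088]
[[-0.0291  0.9996 -0.0015]
 [ 0.9996  0.0291 -0.0004]
 [-0.0003 -0.0015 -1.    ]]
```

View pics/w7.png

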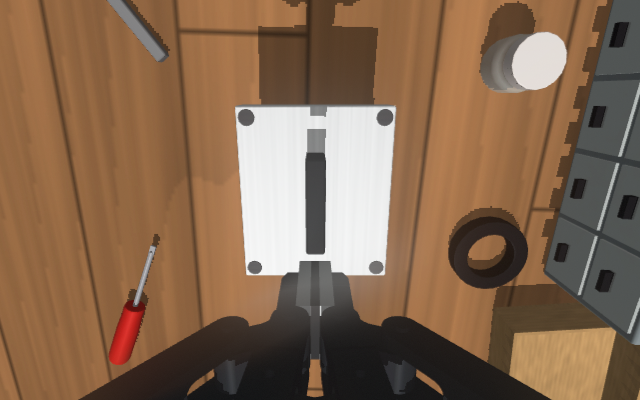

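Run:
```python
from m import *
d=np.load("w7.npz");K,T=d["K"],d["T"]
P=np.array([onz(K,T,u,v,.123)[:2]*1000 for u,v in((246,117),(385,117),(376,267),(254.5,267))])
print(P,P.mean(0),[np.linalg.norm(P[i]-P[i-1]) for i in range(4)])
d=P[1]-P[0]+P[2]-P[3];print("yaw",np.degrees(np.arctan2(d[1],d[0])))
for p in P: print((totool([*p/1000,.122])*1000)[:2])
```

```text
[[490.0067  61.852 ]
 [589.8669  64.8795]
 [593.4113 -54.9619]
 [493.466  -58.071 ]] [541.6877   3.4247] [np.float64(119.97285492601172), np.float64(99.90608672040383), np.float64(119.89376037001637), np.float64(99.99359821428213)]
yaw 1.7591549277885752
[ 61.5413 -49.9441]
[61.665  49.9618]
[-58.2288  50.0215]
[-58.4315 -49.9718]
```

```bash
python3 -m jog '[[0.03,-0.025,0,0,0,0,0],[0.0615,-0.05,0,0,0,0,0],[0.0615,-0.05,0,0,0,0,0],[0.0615,-0.05,0.03,0,0,0,0],[0.0615,-0.05,0.06,0,0,0,0],[0.0615,-0.05,0.09,0,0,0,0],[0.0615,-0.05,0.108,0,0,0,0],[0.0615,-0.05,0.115,0,0,0,0],[0.0615,-0.05,0.118,0,0,0,0],[0.0615,-0.05,0.12,0,0,0,0],[0.0615,-0.05,0.12,0,0,0,0]]'
```

```text
clock: 16.57
eef_pos: [0.4907, 0.0618, 0.1522]
tool_rot: [0.697, 0.717, 0.0, 0.0]
force: [-0.0, -0.4, -0.2]
grip_width: -0.0
finger_force: 0.0
```

```bash
python3 -m jog '[[0,0,0.001,0,0,0,0],[0,0,0.002,0,0,0,0],[0,0,0.003,0,0,0,0],[0,0,0.003,0,0,0,0]]'
```

```text
clock: 16.9
eef_pos: [0.4905, 0.0618, 0.1489]
tool_rot: [0.697, 0.717, -0.0, 0.0]
force: [0.9, -0.9, -0.1]
grip_width: -0.0003
finger_force: 0.0
```

Position is right; press further in small steps.

```bash
for i in 1 2; do python3 -m jog '[[0,0,0.0005,0,0,0,0],[0,0,0.001,0,0,0,0],[0,0,0.0015,0,0,0,0],[0,0,0.002,0,0,0,0],[0,0,0.002,0,0,0,0]]' | egrep 'eef|force'; done
```

```text
eef_pos: [0.4904, 0.0618, 0.1469]
force: [-0.9, 0.5, 4.6]
finger_force: 2.3
eef_pos: [0.49, 0.0622, 0.145]
force: [-5.3, 3.2, 12.8]
finger_force: 6.2
```

```bash
python3 -m jog '[[0,0,0.001,0,0,0,0],[0,0,0.002,0,0,0,0],[0,0,0.003,0,0,0,0],[0,0,0.003,0,0,0,0]]' | egrep 'eef|force'; python3 -m jog '[[0,0,0.0005,0,0,0,0],[0,0,0.001,0,0,0,0],[0,0,0.001,0,0,0,0]]' | egrep 'eef|force'
```

```text
eef_pos: [0.4896, 0.0627, 0.1423]
force: [-10.5, 6.5, 22.9]
finger_force: 11.7
eef_pos: [0.4897, 0.0628, 0.1419]
force: [-13.8, 5.9, 41.2]
finger_force: 20.7
```

```bash
python3 -m jog '[[0,0,-0.005,0,0,0,0],[0,0,-0.03,0,0,0,0],[-0.03,0,-0.03,0,0,0,0],[-0.065,0,-0.03,0,0,0,0],[-0.1,0,-0.03,0,0,0,0],[-0.12,0,-0.03,0,0,0,0],[-0.12,0,-0.03,0,0,0,0],[-0.12,0,-0.015,0,0,0,0],[-0.12,0,-0.008,0,0,0,0],[-0.12,0,-0.007,0,0,0,0],[-0.12,0,-0.006,0,0,0,0],[-0.12,0,-0.005,0,0,0,0],[-0.12,0,-0.004,0,0,0,0],[-0.12,0,-0.003,0,0,0,0],[-0.12,0,-0.002,0,0,0,0],[-0.12,0,-0.001,0,0,0,0],[-0.12,0,-0.001,0,0,0,0]]' | egrep 'eef|force';  python3 -m jog '[[0,0,0.0005,0,0,0,0],[0,0,0.001,0,0,0,0],[0,0,0.001,0,0,0,0]]' | egrep 'eef|force'
```

```text
eef_pos: [0.4931, -0.0579, 0.1423]
force: [-9.0, -0.7, 11.0]
finger_force: 5.7
eef_pos: [0.4932, -0.0579, 0.1419]
force: [-11.2, 0.5, 26.7]
finger_force: 13.9
```

```bash
python3 -m jog '[[0,0,-0.005,0,0,0,0],[0,0,-0.03,0,0,0,0],[0,0.03,-0.035,0,0,0,0],[0,0.065,-0.035,0,0,0,0],[0,0.095,-0.035,0,0,0,0],[0,0.1,-0.03,0,0,0,0],[0,0.1,-0.03,0,0,0,0],[0,0.1,-0.015,0,0,0,0],[0,0.1,-0.008,0,0,0,0],[0,0.1,-0.007,0,0,0,0],[0,0.1,-0.006,0,0,0,0],[0,0.1,-0.005,0,0,0,0],[0,0.1,-0.004,0,0,0,0],[0,0.1,-0.003,0,0,0,0],[0,0.1,-0.002,0,0,0,0],[0,0.1,-0.001,0,0,0,0],[0,0.1,-0.001,0,0,0,0]]' | egrep 'eef|force';  python3 -m jog '[[0,0,0.0005,0,0,0,0],[0,0,0.001,0,0,0,0],[0,0,0.001,0,0,0,0]]' | egrep 'eef|force'
```

```text
eef_pos: [0.5946, -0.0561, 0.1431]
force: [0.9, -4.1, 9.4]
finger_force: 4.5
eef_pos: [0.5948, -0.0563, 0.1423]
force: [2.0, -5.3, 11.6]
finger_force: 5.7
```

```bash
python3 -m jog '[[0,0,0.0005,0,0,0,0],[0,0,0.001,0,0,0,0],[0,0,0.001,0,0,0,0]]' | egrep 'eef|force'
python3 - <<'E'
from m import *
a,K,T=grab("scene","s8.png")
cv2.imwrite("pics/c8.png",cv2.resize(a[130:250,240:390],None,fx=4,fy=4,interpolation=2))
E
```

```text
eef_pos: [0.5949, -0.0563, 0.1421]
force: [-1.6, -3.6, 24.6]
finger_force: 11.9
```

View pics/c8.png

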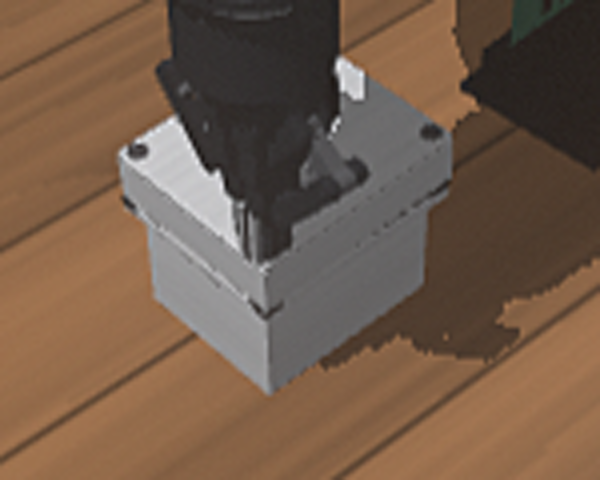

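```bash
python3 -m jog '[[0,0,-0.005,0,0,0,0],[0,0,-0.03,0,0,0,0],[0.03,0,-0.03,0,0,0,0],[0.065,0,-0.03,0,0,0,0],[0.1,0,-0.03,0,0,0,0],[0.12,-0.002,-0.03,0,0,0,0],[0.12,-0.002,-0.03,0,0,0,0],[0.12,-0.002,-0.015,0,0,0,0],[0.12,-0.002,-0.008,0,0,0,0],[0.12,-0.002,-0.007,0,0,0,0],[0.12,-0.002,-0.006,0,0,0,0],[0.12,-0.002,-0.005,0,0,0,0],[0.12,-0.002,-0.004,0,0,0,0],[0.12,-0.002,-0.003,0,0,0,0],[0.12,-0.002,-0.002,0,0,0,0],[0.12,-0.002,-0.001,0,0,0,0],[0.12,-0.002,0,0,0,0,0],[0.12,-0.002,0,0,0,0,0]]' | egrep 'eef|force';  python3 -m jog '[[0,0,0.0005,0,0,0,0],[0,0,0.001,0,0,0,0],[0,0,0.001,0,0,0,0]]' | egrep 'eef|force'
```

```text
eef_pos: [0.5889, 0.065, 0.1418]
force: [-6.7, 4.2, 28.0]
finger_force: 14.0
eef_pos: [0.589, 0.065, 0.1416]
force: [-11.8, 4.9, 43.1]
finger_force: 21.7
```

```bash
python3 -m jog '[[0,0,-0.01,0,0,0,0],[0,0,-0.05,0,0,0,0],[0,0,-0.09,0,0,0,0],[0,0,-0.13,0,0,0,0],[-0.03,-0.025,-0.13,0,0,0,0],[-0.06,-0.05,-0.13,0,0,0,0],[-0.06,-0.05,-0.13,0,0,0,0],[-0.06,-0.05,-0.13,0,0,0,0]]' | egrep 'eef|force|clock'
python3 - <<'E'
from m import *
a,K,T=grab("wrist","w9.png");s=robot.state();t=np.array(s["eef_pos"])
P=[]
yw=np.radians(1.76);c,sn=np.cos(yw),np.sin(yw)
for dx,dy in((-50,60),(50,60),(50,-60),(-50,-60)):
    u,v=proj(K,T,[.5417+(dx*c-dy*sn)/1e3,.0034+(dx*sn+dy*c)/1e3,.118]).round().astype(int)
    q=(a[v-11:v+12,u-11:u+12].max(2)<130).astype(np.uint8)
    n,l,st,ce=cv2.connectedComponentsWithStats(q);i=1+st[1:,4].argmax();print(u,v,st[i,4])
    P.append(onz(K,T,u-11+ce[i][0],v-11+ce[i][1],.118)[:2]*1000)
P=np.array(P);print(P,P.mean(0),[np.linalg.norm(P[i]-P[i-1]) for i in range(4)])
b,_,_=grab("scene");cv2.imwrite("pics/c9.png",np.hstack([cv2.resize(b[130:230,250:375],(500,400),interpolation=2),cv2.resize(a[60:360,200:425],(300,400))]))
E
```

```text
clock: 24.37
eef_pos: [0.5395, 0.0014, 0.2698]
force: [1.2, 0.9, -0.2]
finger_force: 0.0
250 116 204
387 116 200
379 264 127
258 265 128
[[490.6287  61.712 ]
 [590.3905  64.8383]
 [594.0417 -55.1645]
 [494.2439 -58.0537]] [542.3262   3.333 ] [np.float64(119.82023195313961), np.float64(99.8107162815569), np.float64(120.05831321293685), np.float64(99.83962805362923)]
```

View pics/c9.png

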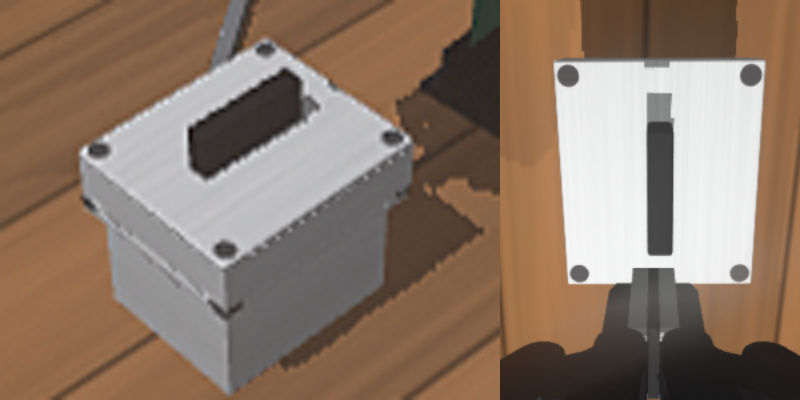

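```bash
python3 -c "
from bench import robot
print(robot.finish_job())"
```

```text
the job is handed in; nothing more can be done
None
```

I handed the job in with the narrow board home in the guides and the lid flat on the housing. Each of the four corners was pressed in turn until it hit its hard stop, and the robot's clock read about 24 s. The hand-in call gave no verdict.

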